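# Load the tag-button hopper and hold its spring gate open at the marks

### The arm

A 6-joint arm with a two-finger parallel gripper is mounted at the origin on the work surface. World frame = base frame: x ahead of the robot, y to its left, z up, the work surface at z = 0. Lengths are in m, angles in degrees, forces in N, time in s.
With the tool pointing down it reaches from about 0.3 to 0.825 m from the base axis. Payload 5.4 kg.
Tool frame: the origin (TCP) lies midway between the tips of the shut fingers; the grasp point (between the pads) lies 19 mm behind it; z points along the fingers, y is the direction in which the jaws open and shut (so a half turn about z gives the same grasp; the last joint's range is limited). The gripper opens to 92 mm and grips with 3 to 60 N. Pads are 20 mm wide; open, the fingers measure 128 mm over their backs; the gripper's body (75 mm by 189 mm) begins 69 mm behind the grasp point.
Start: joints at [51.446, 9.076, 91.501, -0, 79.423, -12.038], TCP at [0.257, 0.514, 0.215] pointing down, gripper open.
Joint ranges: [-166.64, 166.64], [-54.1, 131.32], [10.49, 154.53], [-73.88, 253.88], [9.74, 151.15], [-171.62, 171.62]. Speed limits (degrees/s): [147.25, 147.25, 180, 180, 180, 180].

### API

Orientations are given as [roll, pitch, yaw] about the fixed x, y, z axes, in that order (R = Rz(yaw) Ry(pitch) Rx(roll)).
In Python, from bench import sense, grab_frame, finish_job gives the robot as it stands.
- The arm moves only by the tool arm_command, never from a script. Its argument "deltas" is a list of rows, each an object of numbers: "jaw": the finger opening in mm, from 0 to 91.9; "tx", "ty", "tz": the shift along the world's x, y, z in mm; "twist": the turn about the world's z in rad. A call has exactly 8 rows; each row shifts and turns the commanded pose from where the row before left it; what a row does not reach is not made up. A row lasts 1/12 s, in which the tool goes at most 41.7 mm and 7.16 degrees, less where a joint would pass 70% of its speed; a pose out of reach is approached as far as the arm can. A call with a gripper value outside its range is refused whole. The fingers move at their own pace and stop on an object; the grip force is fixed at half the most. Time passes only in rows, so rows that do not move let the fingers close, or fill a call up. It gives the time, the measured TCP pose, the force and the opening at its end, in the units of the state.
- sense(): the state, without advancing time (a new reading comes with each control period).
- grab_frame(name): name is "scene" or "top" or "wrist"; returns a dict with "pixels" (384x512x3 uint8, red, green, blue), "z_map" (384x512 float32, m along the optical axis (not along the pixel's ray), 0 where there is no reading), "K" (3x3 intrinsics, pixels), "k1" (the pictures are not rectified: a ray, as slopes to the right and down, at radius r is drawn at 1 + k1 r^2 times it, then the intrinsics apply), "world_to_cam" (4x4, takes a point from world to camera coordinates). Camera axes: x right, y down, z forward; pixel columns grow to the right and rows downward; lengths in m; the calibration is good to about 2 mm. A picture is of the moment at which its call begins.
- finish_job(): hands the job in, once; it reports no verdict.
The state is a dict: "t": time; "qpos": joint angles; "dq": joint speeds; "effort": joint torques, N m; "tcp_pos": TCP position; "ee_rot": TCP orientation; "force": force on the tool from outside, world axes, zero at the start; "moment": the same for the moment, N m; "gripper_width": finger opening in m.
Only numpy, scipy, OpenCV 4.12 (cv2) and the standard library are available. Lean on these libraries where they do the work, as an engineer would, in place of code of your own. Each camera call takes 0.05 s, during which the arm holds its last target. There are 200 camera calls.

### The job

Tip the five green tag buttons from the steel scoop tray into the funnel of the hopper while its spring-closed slide gate is still shut, then set the tray down upright on a free spot of the cart top and let go of it. Next pull the black grip of the gate out until the front edge of its crossbar is level with the red marks on the guide rails, so that all five buttons drop into the dosing cup below, and finish while still holding the gate at the marks (it springs shut if let go). Leave the cup standing where it is and do not knock the pin box or the spare stack of buttons.

Things in the scene. Friction and masses are not known exactly. Their poses are not given: they have to be found in the camera images.
- hopper: stainless batch hopper fixed on the cart: base plate 170 x 150 x 6 mm, two side plates, round funnel on top, slide gate below the funnel. Origin on the cart top under the funnel's axis, z up; its front (pull side) is -x. Two dark guide rails at y = +-42 mm, 12 mm wide, tops 94 mm up, run forward to x = -208 mm. A grey spring barrel, 13 mm thick, on each side at y = +-59 mm, 98 mm up
- hopper_mouth (a point): centre of the funnel's open rim, 182 mm above the cart; rim 156 mm outside, 150 mm inside diameter. Below it a 23 mm straight collar, then a 45 degree cone down to the throat
- hopper_outlet (a point): centre of the bottom of the throat (56 mm inside diameter), at the upper face of the slide, 94 mm above the cart. In line below hopper_mouth
- mark (a point): midway between the red marks, one painted across each guide rail; this is their edge nearest the funnel, on the rail tops: x = -190 mm in the hopper's frame, 94 mm up. Fixed
- gate (a joint): how far the slide is pulled out along the hopper's -x, m: 0 shut (start), 0.060 with the crossbar's front edge level with the red marks, 0.080 end stop. At 0.060 the slide's square 58 mm port is right under the throat; pulled further it closes again. Springs pull it back with 4 N at 0, 8.8 N at 0.060; let go, it returns to 0
- gate_grip (a point): grasp point on the gate's black upright grip (22 mm along the pull, 30 mm across, top 144 mm up), moves with the gate: 128 mm above the cart, at x = -117 mm in the hopper's frame when shut. The grip stands on a steel crossbar 134 mm wide, 94 to 102 mm up; its front edge is 13 mm in front of this point. Pinch from above across the 30 mm, fingertips above 104 mm
- cup: stainless dosing cup, 70 mm tall, 84 mm across the rim, standing on the hopper's base plate (6 mm up) under the throat. Origin: centre of its underside. It is already in its place
- tray: stainless scoop tray, about 0.28 kg, loose: floor 180 mm (x) x 112 mm (y), 3 mm thick, walls 24 mm high on both sides and at the back (+x); the front (-x) is an open lip level with the floor. Origin: centre of its underside, z up. A fixed black bail handle bridges it from side to side
- tray_handle (a point): middle of the bail handle bar: tray x = +10 mm (10 mm behind its centre), 68 mm above its underside. The bar runs along the tray's y, 106 mm long, 14 mm wide in x, 16 mm tall, straight sides, free space below it down to the buttons. The tray balances almost straight below it
- tray_lip (a point): middle of the open pouring lip, on the floor's upper face: tray x = -90 mm, 3 mm above the underside. Buttons start to slide at a tilt of 14 to 21 degrees; 45 degrees clears the tray
- button0: flat green cattle-tag button, moulded nylon, slippery, about 12 g: round flange 28 mm across and 4 mm thick with a 15 mm hub on top, 12 mm tall in all. Origin: centre of the flange's underside, z up through the hub. Starts lying flat, hub up, on the tray floor
- button1: flat green cattle-tag button, moulded nylon, slippery, about 12 g: round flange 28 mm across and 4 mm thick with a 15 mm hub on top, 12 mm tall in all. Origin: centre of the flange's underside, z up through the hub. Starts lying flat, hub up, on the tray floor
- button2: flat green cattle-tag button, moulded nylon, slippery, about 12 g: round flange 28 mm across and 4 mm thick with a 15 mm hub on top, 12 mm tall in all. Origin: centre of the flange's underside, z up through the hub. Starts lying flat, hub up, on the tray floor
- button3: flat green cattle-tag button, moulded nylon, slippery, about 12 g: round flange 28 mm across and 4 mm thick with a 15 mm hub on top, 12 mm tall in all. Origin: centre of the flange's underside, z up through the hub. Starts lying flat, hub up, on the tray floor
- button4: flat green cattle-tag button, moulded nylon, slippery, about 12 g: round flange 28 mm across and 4 mm thick with a 15 mm hub on top, 12 mm tall in all. Origin: centre of the flange's underside, z up through the hub. Starts lying flat, hub up, on the tray floor
- pin_box: clear plastic pin box with snap lid, 62 x 90 mm, 32 mm tall; origin at the centre of its underside. Bystander
- button_stack: spare stick of nested green buttons, 28 mm across, 64 mm tall, upright; origin at the centre of its underside. Bystander

How it is judged (in metres and radians):
On the way, in this order (a step that is already met when the one before it is completed fails the run):
1. all five buttons are in the hopper's funnel, the gate still shut (horizontal distance between each of button0, button1, button2, button3, button4 and hopper_outlet below 0.078 m and z of button0 in the frame of hopper_outlet between -0.004 and 0.085 m and z of button1 in the frame of hopper_outlet between -0.004 and 0.085 m and z of button2 in the frame of hopper_outlet between -0.004 and 0.085 m and z of button3 in the frame of hopper_outlet between -0.004 and 0.085 m and z of button4 in the frame of hopper_outlet between -0.004 and 0.085 m and value of joint gate below 0.008 m), for 0.2 s.
2. the tray stands upright on the cart, let go of (height (world z) of tray between -0.005 and 0.008 m and angle between tray's own z axis and vertical below 0.08 rad and contact force between the fingers and tray below 0.3 N), for 0.2 s.
At the end, for the whole second after the job is handed in: the fingers hold the gate pulled out 60 mm (within 6 mm: crossbar edge at the red marks) against its springs, with at least 2 N of finger contact; all five buttons are inside the dosing cup, which stands upright under the throat (within 15 mm); the tray rests upright on the cart, not touched (all of step 2 and value of joint gate between 0.054 and 0.066 m and contact force between the fingers and gate above 2 N and horizontal distance between each of button0, button1, button2, button3, button4 and cup below 0.042 m and z of button0 in the frame of cup between 0 and 0.068 m and z of button1 in the frame of cup between 0 and 0.068 m and z of button2 in the frame of cup between 0 and 0.068 m and z of button3 in the frame of cup between 0 and 0.068 m and z of button4 in the frame of cup between 0 and 0.068 m and angle between cup's own z axis and vertical below 0.1 rad and horizontal distance between cup and hopper_outlet below 0.015 m); the arm keeps its last pose, push and grip.
It fails at once if the pin box or the spare stack is pushed more than 25 mm or the stack is tipped over (distance of any of pin_box, button_stack from where it was at the start of the episode above 0.025 m or angle between button_stack's own z axis and vertical above 0.5 rad).
It fails at once if the cup is knocked over or pushed more than 25 mm (distance of cup from where it was at the start of the episode above 0.025 m or angle between cup's own z axis and vertical above 0.5 rad).
It also fails if it takes over 66 s, if anything falls off the work surface, if the arm or the gripper's body presses on something with over 40 N, if the wrist force passes 120 N, or if a joint passes its speed limit or range.

## Working session

There is one attempt and no reset: what is moved stays moved. The work goes in short steps, Python scripts to look and compute and a tool call to move; the robot and the scene stay as the last step left them, time stands still between calls to the robot, and variables do not carry over. Pictures are saved under pics/ and viewed, about 8 in all and at most 12, crops included, and the job is handed in when it is done.

Besides the shell and the picture viewer there is one more tool, called after "Emit:" in YAML: its name, and indented under it one key for each argument. arm_command: Moves the arm, as the interface text tells. Its arguments: {"type":"object","properties":{"deltas":{"type":"array","items":{"type":"object","properties":{"jaw":{"type":"number"},"tx":{"type":"number"},"ty":{"type":"number"},"tz":{"type":"number"},"twist":{"type":"number"}}}}},"required":["deltas"]}

```bash
mkdir -p pics; cat > h.py <<'E'
import numpy as np, cv2
from bench import sense, grab_frame, finish_job
def pts(f):
    K=f["K"];z=f["z_map"];k1=f["k1"]
    v,u=np.mgrid[:z.shape[0],:z.shape[1]]
    d=cv2.undistortPoints(np.stack([u.ravel(),v.ravel()],1).astype(float)[:,None],K,np.array([k1,0,0,0,0.]))[:,0]
    Z=z.ravel();P=np.c_[d*Z[:,None],Z,np.ones(Z.size)]
    W=(P@np.linalg.inv(f["world_to_cam"]).T)[:,:3].reshape(*z.shape,3); W[z==0]=np.nan
    return W
def save(n,a,s=1.5): cv2.imwrite("pics/"+n+".png",cv2.resize(a[...,::-1],None,fx=s,fy=s))
E
python3 - <<'E'
from h import *
a=grab_frame("top");b=grab_frame("scene")
np.savez("f0.npz",W=pts(a),p=a["pixels"]);np.savez("f1.npz",W=pts(b),p=b["pixels"])
save("top0",a["pixels"]);save("scene0",b["pixels"])
print(sense()); print(a["world_to_cam"],b["world_to_cam"])
E
```

```text
{'t': 0.1, 'qpos': array([ 5.14478509e+01,  9.10862309e+00,  9.15632821e+01, -1.70167608e-03,
        7.94259277e+01, -1.20375986e+01]), 'dq': array([ 0.07643633, -0.11466362, -0.24211882,  0.03422148, -0.03227204,
       -0.02872504]), 'effort': array([-7.73379270e-05, -3.86503887e+01, -3.22959316e+01,  7.02677923e-02,
        3.39233677e-02, -5.08448579e-05]), 'tcp_pos': array([0.25635601, 0.51405303, 0.21373614]), 'ee_rot': array([-1.79903970e+02, -1.87679085e-02,  1.53485748e+02]), 'force': array([0.25257591, 0.30179758, 0.59282597]), 'moment': array([-0.00921991, -0.01174364,  0.00050195]), 'gripper_width': 0.0919410831817264}
[[ 0.01006048 -0.99897531 -0.04412618  0.02551819]
 [-0.99637405 -0.00628641 -0.08484835  0.58708528]
 [ 0.08448401  0.04481979 -0.99541631  0.77784282]
 [ 0.          0.          0.          1.        ]] [[ 7.08216615e-02  9.97488993e-01 -2.18235875e-05 -3.08710904e-02]
 [ 6.59373035e-01 -4.68318645e-02 -7.50355900e-01 -2.64024474e-01]
 [-7.48472774e-01  5.31270617e-02 -6.61034055e-01  1.25213916e+00]
 [ 0.00000000e+00  0.00000000e+00  0.00000000e+00  1.00000000e+00]]
```

View pics/top0.png

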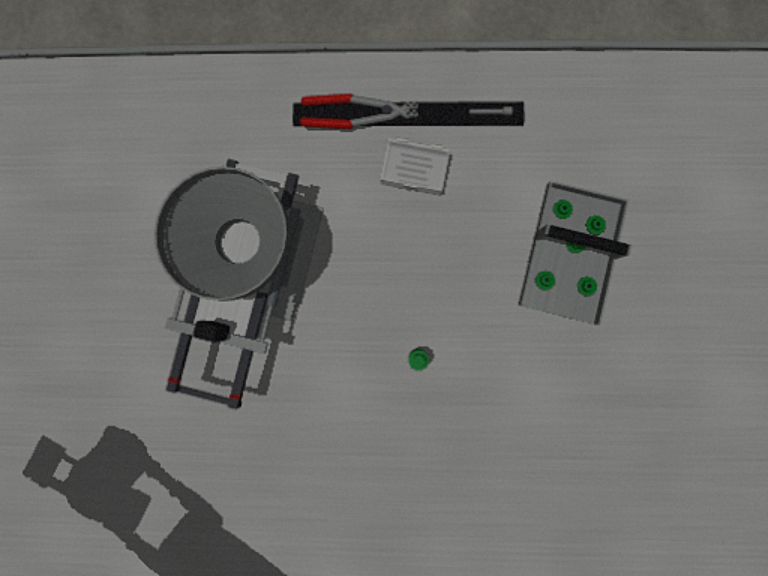

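View pics/scene0.png

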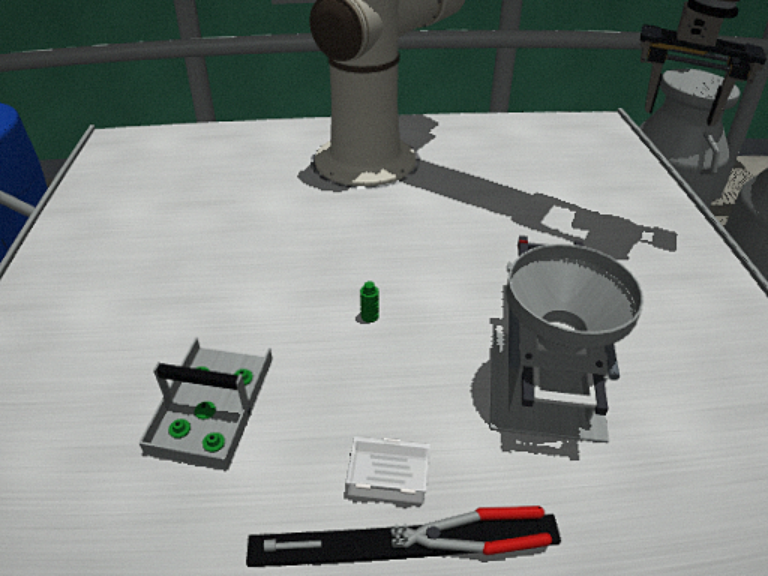

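```bash
python3 - <<'E'
from h import *
d=np.load("f0.npz");W=d["W"];p=d["p"].astype(int);z=W[...,2];lum=p.sum(2)
v,u=np.mgrid[:384,:512]
def rect(m):
    P=np.float32(W[m][:,:2]*1000);r=cv2.minAreaRect(P);return r, np.median(P,0)
print("table z",np.nanmedian(z[200:240,290:330]))
# rim
m=(u<200)&(v<215)&(z>.175)&(z<.195)
P=W[m];A=np.c_[2*P[:,:2],np.ones(len(P))]
x,y,c=np.linalg.lstsq(A,(P[:,:2]**2).sum(1),rcond=None)[0];r=np.hypot(P[:,0]-x,P[:,1]-y)
print("rim",m.sum(),x,y,np.percentile(r,[2,50,98]),np.median(P[:,2]),P[:,0].min(),P[:,0].max(),P[:,1].min(),P[:,1].max())
# marks
hsvm=(p[...,0]>p[...,1]*1.8)&(p[...,0]>60)&(u<200)&(v>200)
n,l,s,c=cv2.connectedComponentsWithStats(hsvm.astype(np.uint8))
for i in range(1,n):
    if s[i,4]>3: print("mark",c[i],s[i,4],np.nanmedian(W[l==i],0))
# grip
m=(u>110)&(u<185)&(v>200)&(v<235)&(z>.135)&(z<.155); print("grip",m.sum(),rect(m),np.median(z[m]))
m=(u>95)&(u<185)&(v>200)&(v<240)&(z>.09)&(z<.112); print("bar",m.sum(),rect(m),np.median(z[m]))
# tray
m=(u>340)&(u<430)&(v>115)&(v<225)&(z>.06)&(z<.09);print("handle",m.sum(),rect(m),np.median(z[m]))
# colour-based handle
m=(u>340)&(u<430)&(v>115)&(v<225)&(z>.012)&(z<.05);print("walls",m.sum(),rect(m))
g=(p[...,1]>p[...,0]*1.5)&(p[...,1]>50)
n,l,s,c=cv2.connectedComponentsWithStats(g.astype(np.uint8))
for i in range(1,n):
    if s[i,4]>8: print("green",c[i].round(),s[i,4],np.nanmedian(W[l==i],0).round(4))
m=(u>250)&(u<305)&(v>90)&(v<132)&(z>.015)&(z<.05);print("box",m.sum(),rect(m))
E
```

```text
table z 0.0015072748081175757
rim 728 0.621704377908903 0.21349284852955225 [0.07469485 0.07640059 0.0784131 ] 0.18254798376408704 0.54381541888152 0.6994053883256157 0.1354229608879173 0.2907401049558364
mark [115.05 253.25] 20 [0.44425163 0.29814498 0.09626688]
mark [155.95 263.75] 20 [0.42494238 0.21748975 0.09658096]
grip 210 (((507.5663757324219, 240.4853973388672), (29.850021362304688, 22.11029624938965), 77.30072784423828), array([507.25644, 238.81955], dtype=float32)) 0.14502890538556928
bar 1601 (((508.4551086425781, 236.07199096679688), (73.79026794433594, 143.39366149902344), 0.6564772725105286), array([519.9537, 223.8375], dtype=float32)) 0.09651736478895878
handle 490 (((631.8019409179688, -237.06369018554688), (113.99708557128906, 14.982455253601074), 75.96903991699219), array([ 630.3073 , -236.82999], dtype=float32)) 0.07654848696888217
walls 860 (((622.6416625976562, -234.04306030273438), (115.73746490478516, 181.953369140625), 76.13639068603516), array([ 645.1902 , -254.12436], dtype=float32))
green [375. 139.] 111 [ 0.6849 -0.2221  0.0089]
green [397. 150.] 111 [ 0.6618 -0.269   0.0089]
green [383. 166.] 33 [ 0.6272 -0.2373  0.0087]
green [363. 187.] 118 [ 0.582  -0.1955  0.0096]
green [391. 190.] 115 [ 0.5754 -0.2544  0.0089]
green [279. 240.] 141 [ 0.4719 -0.0176  0.0557]
box 1303 (((744.307373046875, -11.88332748413086), (90.20516204833984, 67.44961547851562), 78.70784759521484), array([742.15906 , -12.461947], dtype=float32))
```

Emit:
arm_command:
  deltas:
    - {"tx":15.7,"ty":-31.3,"tz":10,"twist":-0.0564,"jaw":91}
    - {"tx":15.7,"ty":-31.3,"tz":10,"twist":-0.0564,"jaw":91}
    - {"tx":15.7,"ty":-31.3,"tz":10,"twist":-0.0564,"jaw":91}
    - {"tx":15.7,"ty":-31.3,"tz":0,"twist":-0.0564,"jaw":91}
    - {"tx":15.7,"ty":-31.3,"tz":0,"twist":-0.0564,"jaw":91}
    - {"tx":15.7,"ty":-31.3,"tz":0,"twist":-0.0564,"jaw":91}
    - {"tx":15.7,"ty":-31.3,"tz":0,"twist":-0.0564,"jaw":91}
    - {"tx":15.7,"ty":-31.3,"tz":0,"twist":-0.0564,"jaw":91}

```text
t: 0.77
tcp_pos: [0.3824, 0.2625, 0.2443]
ee_rot: [-180.0, -0.0, 127.5]
force: [0.8, 0.6, -0.4]
gripper_width: 0.091
```

Emit:
arm_command:
  deltas:
    - {"tx":15.7,"ty":-31.3,"tz":0,"twist":-0.0564,"jaw":91}
    - {"tx":15.7,"ty":-31.3,"tz":0,"twist":-0.0564,"jaw":91}
    - {"tx":15.7,"ty":-31.3,"tz":0,"twist":-0.0564,"jaw":91}
    - {"tx":15.7,"ty":-31.3,"tz":0,"twist":-0.0564,"jaw":91}
    - {"tx":15.7,"ty":-31.3,"tz":0,"twist":-0.0564,"jaw":91}
    - {"tx":15.7,"ty":-31.3,"tz":0,"twist":-0.0564,"jaw":91}
    - {"tx":15.7,"ty":-31.3,"tz":0,"twist":-0.0564,"jaw":91}
    - {"tx":15.7,"ty":-31.3,"tz":0,"twist":-0.0564,"jaw":91}

```text
t: 1.43
tcp_pos: [0.5081, 0.012, 0.2442]
ee_rot: [-180.0, -0.0, 101.6]
force: [0.5, 0.5, -0.3]
gripper_width: 0.0911
```

Emit:
arm_command:
  deltas:
    - {"tx":15.7,"ty":-31.3,"tz":-12,"twist":-0.0564,"jaw":60}
    - {"tx":15.7,"ty":-31.3,"tz":-12,"twist":-0.0564,"jaw":60}
    - {"tx":15.7,"ty":-31.3,"tz":-12,"twist":-0.0564,"jaw":60}
    - {"tx":15.7,"ty":-31.3,"tz":-12,"twist":-0.0564,"jaw":60}
    - {"tx":15.7,"ty":-31.3,"tz":-12,"twist":-0.0564,"jaw":60}
    - {"tx":15.7,"ty":-31.3,"tz":-12,"twist":-0.0564,"jaw":60}
    - {"tx":15.7,"ty":-31.3,"tz":-12,"twist":-0.0564,"jaw":60}
    - {"tx":15.7,"ty":-31.3,"tz":-12,"twist":-0.0564,"jaw":60}

```text
t: 2.1
tcp_pos: [0.6337, -0.2381, 0.1472]
ee_rot: [-179.9, -0.0, 75.8]
force: [0.6, 0.2, 0.3]
gripper_width: 0.06
```

Emit:
arm_command:
  deltas:
    - {"tx":-2,"ty":1,"tz":-18,"jaw":50}
    - {"tz":-18,"jaw":40}
    - {"tz":-18,"jaw":40}
    - {"tz":-16,"jaw":40}
    - {"tz":-14,"jaw":40}
    - {"tz":-13,"jaw":40}
    - {"tz":0,"jaw":5}
    - {"tz":0,"jaw":5}

```text
invalid input at $.deltas[0]: expected keys jaw, tx, ty, tz, twist
```

Emit:
arm_command:
  deltas:
    - {"jaw":5}
    - {"jaw":5}
    - {"jaw":5}
    - {"jaw":5}
    - {"tz":4,"jaw":5}
    - {"tz":8,"jaw":5}
    - {"tz":12,"jaw":5}
    - {"tz":16,"jaw":5}

```text
invalid input at $.deltas[0]: expected keys jaw, tx, ty, tz, twist
```

Emit:
arm_command:
  deltas:
    - {"tx":-2,"ty":1,"tz":-18,"twist":0,"jaw":50}
    - {"tx":0,"ty":0,"tz":-18,"twist":0,"jaw":40}
    - {"tx":0,"ty":0,"tz":-18,"twist":0,"jaw":40}
    - {"tx":0,"ty":0,"tz":-16,"twist":0,"jaw":40}
    - {"tx":0,"ty":0,"tz":-14,"twist":0,"jaw":40}
    - {"tx":0,"ty":0,"tz":-13,"twist":0,"jaw":40}
    - {"tx":0,"ty":0,"tz":0,"twist":0,"jaw":5}
    - {"tx":0,"ty":0,"tz":0,"twist":0,"jaw":5}

```text
t: 2.77
tcp_pos: [0.6311, -0.2354, 0.0508]
ee_rot: [-179.9, -0.0, 75.9]
force: [-0.3, -0.0, 0.6]
gripper_width: 0.029
```

Emit:
arm_command:
  deltas:
    - {"tx":0,"ty":0,"tz":0,"twist":0,"jaw":5}
    - {"tx":0,"ty":0,"tz":0,"twist":0,"jaw":5}
    - {"tx":0,"ty":0,"tz":0,"twist":0,"jaw":5}
    - {"tx":0,"ty":0,"tz":0,"twist":0,"jaw":5}
    - {"tx":0,"ty":0,"tz":4,"twist":0,"jaw":5}
    - {"tx":0,"ty":0,"tz":8,"twist":0,"jaw":5}
    - {"tx":0,"ty":0,"tz":12,"twist":0,"jaw":5}
    - {"tx":0,"ty":0,"tz":16,"twist":0,"jaw":5}

```text
t: 3.43
tcp_pos: [0.6302, -0.235, 0.0909]
ee_rot: [-179.8, -0.1, 75.9]
force: [0.4, -0.4, -3.7]
gripper_width: 0.0138
```

Emit:
arm_command:
  deltas:
    - {"tx":0,"ty":0,"tz":16,"twist":0,"jaw":5}
    - {"tx":0,"ty":0,"tz":20,"twist":0,"jaw":5}
    - {"tx":0,"ty":0,"tz":24,"twist":0,"jaw":5}
    - {"tx":0,"ty":8,"tz":28,"twist":0,"jaw":5}
    - {"tx":0,"ty":16,"tz":28,"twist":0,"jaw":5}
    - {"tx":0,"ty":24,"tz":28,"twist":0,"jaw":5}
    - {"tx":0,"ty":32,"tz":22,"twist":0,"jaw":5}
    - {"tx":2.4,"ty":33,"tz":13,"twist":0,"jaw":5}

```text
t: 4.1
tcp_pos: [0.6343, -0.1226, 0.2753]
ee_rot: [179.7, 0.0, 75.8]
force: [0.6, 0.1, -4.0]
gripper_width: 0.0137
```

Emit:
arm_command:
  deltas:
    - {"tx":4,"ty":33,"tz":0,"twist":0,"jaw":5}
    - {"tx":6,"ty":33,"tz":0,"twist":0,"jaw":5}
    - {"tx":6,"ty":33,"tz":0,"twist":0,"jaw":5}
    - {"tx":6,"ty":33,"tz":0,"twist":0,"jaw":5}
    - {"tx":6,"ty":33,"tz":0,"twist":0,"jaw":5}
    - {"tx":6,"ty":33,"tz":0,"twist":0,"jaw":5}
    - {"tx":5,"ty":33,"tz":0,"twist":0,"jaw":5}
    - {"tx":3,"ty":30,"tz":0,"twist":0,"jaw":5}

```text
t: 4.77
tcp_pos: [0.6756, 0.1404, 0.2713]
ee_rot: [-180.0, -0.0, 76.0]
force: [0.7, 0.6, -3.2]
gripper_width: 0.0136
```

Emit:
arm_command:
  deltas:
    - {"tx":0,"ty":26,"tz":0,"twist":0,"jaw":5}
    - {"tx":0,"ty":18,"tz":0,"twist":0,"jaw":5}
    - {"tx":0,"ty":11,"tz":0,"twist":0,"jaw":5}
    - {"tx":0,"ty":5,"tz":0,"twist":0,"jaw":5}
    - {"tx":0,"ty":3,"tz":0,"twist":0,"jaw":5}
    - {"tx":0,"ty":0,"tz":0,"twist":0,"jaw":5}
    - {"tx":0,"ty":0,"tz":0,"twist":0,"jaw":5}
    - {"tx":0,"ty":0,"tz":0,"twist":0,"jaw":5}

```text
t: 5.43
tcp_pos: [0.6761, 0.2, 0.2707]
ee_rot: [180.0, 0.0, 75.8]
force: [0.1, 0.3, -3.3]
gripper_width: 0.0136
```

```bash
python3 - <<'E'
from h import *
a=grab_frame("top");b=grab_frame("scene")
save("both1",np.hstack([a["pixels"][60:340,60:330],b["pixels"][60:340,230:500]]),1.45)
print(sense()["tcp_pos"],sense()["force"])
W=pts(a);z=W[...,2];p=a["pixels"].astype(int)
g=(p[...,1]>p[...,0]*1.5)&(p[...,1]>50)
n,l,s,c=cv2.connectedComponentsWithStats(g.astype(np.uint8))
for i in range(1,n):
    if s[i,4]>8: print("green",c[i].round(),s[i,4],np.nanmedian(W[l==i],0).round(4))
E
```

```text
[0.67608015 0.20029935 0.27068331] [-0.08367309 -0.33741597 -4.20832098]
green [143.  83.] 42 [0.7328 0.2094 0.2264]
green [142.  90.] 42 [0.7209 0.2088 0.2272]
green [169. 100.] 126 [0.703  0.1636 0.2264]
green [147. 120.] 41 [0.6709 0.1982 0.2266]
green [155. 121.] 12 [0.6699 0.186  0.2263]
green [121. 150.] 180 [0.6228 0.239  0.2268]
green [158. 155.] 123 [0.6144 0.1788 0.2266]
green [279. 240.] 147 [ 0.4719 -0.0176  0.0553]
```

View pics/both1.png

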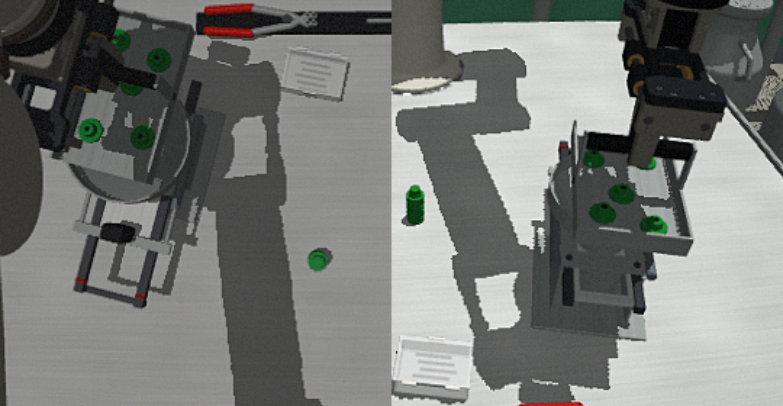

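Emit:
arm_command:
  deltas:
    - {"tx":-1.5,"ty":1.5,"tz":-6,"twist":0,"jaw":5}
    - {"tx":0,"ty":0,"tz":-9,"twist":0,"jaw":5}
    - {"tx":0,"ty":0,"tz":-9,"twist":0,"jaw":5}
    - {"tx":0,"ty":0,"tz":-6,"twist":0,"jaw":5}
    - {"tx":0,"ty":0,"tz":-4,"twist":0,"jaw":5}
    - {"tx":0,"ty":0,"tz":-2,"twist":0,"jaw":5}
    - {"tx":0,"ty":0,"tz":0,"twist":0,"jaw":5}
    - {"tx":0,"ty":0,"tz":0,"twist":0,"jaw":5}

```text
t: 6.2
tcp_pos: [0.6745, 0.2029, 0.2352]
ee_rot: [180.0, -0.0, 75.9]
force: [-2.2, 0.2, 0.7]
gripper_width: 0.0138
```

Emit:
arm_command:
  deltas:
    - {"tx":0,"ty":0,"tz":-1,"twist":0,"jaw":5}
    - {"tx":0,"ty":0,"tz":-1,"twist":0,"jaw":5}
    - {"tx":0,"ty":0,"tz":-1,"twist":0,"jaw":5}
    - {"tx":0,"ty":0,"tz":-1,"twist":0,"jaw":5}
    - {"tx":0,"ty":0,"tz":-1,"twist":0,"jaw":5}
    - {"tx":0,"ty":0,"tz":0,"twist":0,"jaw":5}
    - {"tx":0,"ty":0,"tz":0,"twist":0,"jaw":5}
    - {"tx":0,"ty":0,"tz":0,"twist":0,"jaw":5}

```text
t: 6.87
tcp_pos: [0.6748, 0.2029, 0.2351]
ee_rot: [179.8, -0.1, 75.9]
force: [-10.0, -2.1, 17.0]
gripper_width: 0.0142
```

Emit:
arm_command:
  deltas:
    - {"tx":0,"ty":0,"tz":-1,"twist":0,"jaw":5}
    - {"tx":0,"ty":0,"tz":-1,"twist":0,"jaw":5}
    - {"tx":0,"ty":0,"tz":-1,"twist":0,"jaw":5}
    - {"tx":0,"ty":0,"tz":-1,"twist":0,"jaw":5}
    - {"tx":0,"ty":0,"tz":0,"twist":0,"jaw":5}
    - {"tx":0,"ty":0,"tz":0,"twist":0,"jaw":5}
    - {"tx":0,"ty":0,"tz":0,"twist":0,"jaw":5}
    - {"tx":0,"ty":0,"tz":0,"twist":0,"jaw":5}

```text
t: 7.53
tcp_pos: [0.6751, 0.2029, 0.2351]
ee_rot: [179.7, -0.1, 75.9]
force: [-15.3, -2.8, 28.6]
gripper_width: 0.0135
```

```bash
cat > tilt.py <<'E'
from h import *
# fit plane to black handle side & tray floor: report tray floor tilt along tray x from scene+top cams
def tilt(C=(.6217,.2135)):
    f=np.array([-.970,.242]);y=np.array([.242,.970])
    for n in("top","scene"):
        a=grab_frame(n);W=pts(a).reshape(-1,3);p=a["pixels"].reshape(-1,3).astype(int)
        s=(W[:,:2]-C)@f;t=(W[:,:2]-C)@y
        m=(abs(t)<50)&(s>-150)&(s<60)&(W[:,2]>.13)&(W[:,2]<.30)&(p.max(1)-p.min(1)<25)&(p.sum(1)>120)
        out=[]
        for lo in range(-150,60,15):
            k=m&(s>=lo)&(s<lo+15)
            out.append((lo+7,int(k.sum()),*(np.percentile(W[k,2]*1000,[10,50,90]).round().astype(int) if k.sum()>5 else())))
        print(n,out)
        save("last_"+n,a["pixels"])
tilt()
E
python3 tilt.py
```

```text
top [(-143, 0), (-128, 0), (-113, 0), (-98, 0), (-83, 0), (-68, 0), (-53, 0), (-38, 0), (-23, 0), (-8, 3311, np.int64(183), np.int64(187), np.int64(207)), (7, 2519, np.int64(145), np.int64(185), np.int64(189)), (22, 0), (37, 0), (52, 0)]
scene [(-143, 0), (-128, 0), (-113, 0), (-98, 0), (-83, 0), (-68, 0), (-53, 0), (-38, 0), (-23, 0), (-8, 4474, np.int64(184), np.int64(186), np.int64(217)), (7, 4633, np.int64(154), np.int64(242), np.int64(290)), (22, 0), (37, 0), (52, 0)]
```

```bash
sed -i 's/s=(W\[:,:2\]-C)@f;t=(W\[:,:2\]-C)@y/s=(W[:,:2]-C)@f*1000;t=(W[:,:2]-C)@y*1000/; s/\.round()\.astype(int)/.round().astype(int).tolist()/' tilt.py; python3 tilt.py; python3 - <<'E'
import cv2,numpy as np
a=cv2.imread("pics/last_top.png")[60:420,60:480];b=cv2.imread("pics/last_scene.png")[60:420,400:760]
cv2.imwrite("pics/c2.png",np.hstack([a,b]))
E
```

```text
top [(-143, 0), (-128, 453, 185, 188, 207), (-113, 326, 185, 186, 188), (-98, 190, 185, 186, 188), (-83, 199, 185, 186, 188), (-68, 85, 185, 187, 283), (-53, 103, 185, 187, 188), (-38, 393, 185, 187, 189), (-23, 457, 185, 186, 188), (-8, 308, 184, 187, 188), (7, 234, 138, 187, 188), (22, 399, 185, 187, 188), (37, 467, 185, 187, 188), (52, 456, 141, 150, 187)]
scene [(-143, 576, 185, 196, 205), (-128, 275, 184, 197, 206), (-113, 168, 184, 185, 187), (-98, 216, 184, 185, 187), (-83, 520, 185, 186, 270), (-68, 351, 184, 185, 187), (-53, 297, 184, 185, 187), (-38, 345, 185, 186, 187), (-23, 337, 185, 186, 187), (-8, 165, 185, 186, 187), (7, 88, 184, 186, 187), (22, 21, 141, 186, 187), (37, 20, 185, 187, 187), (52, 12, 178, 181, 184)]
```

View pics/c2.png

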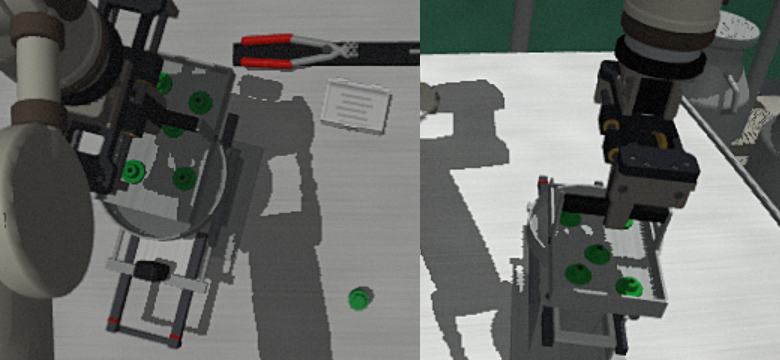

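Emit:
arm_command:
  deltas:
    - {"tx":0,"ty":0,"tz":6,"twist":0,"jaw":5}
    - {"tx":0,"ty":0,"tz":7,"twist":0,"jaw":5}
    - {"tx":3,"ty":-1.3,"tz":0,"twist":0,"jaw":5}
    - {"tx":3,"ty":-1.3,"tz":0,"twist":0,"jaw":5}
    - {"tx":0,"ty":0,"tz":-3,"twist":0,"jaw":5}
    - {"tx":0,"ty":0,"tz":-3,"twist":0,"jaw":5}
    - {"tx":0,"ty":0,"tz":-3,"twist":0,"jaw":5}
    - {"tx":0,"ty":0,"tz":0,"twist":0,"jaw":5}

```text
t: 8.4
tcp_pos: [0.6813, 0.1997, 0.235]
ee_rot: [179.8, -0.0, 75.9]
force: [-6.8, -2.1, 18.3]
gripper_width: 0.0138
```

Emit:
arm_command:
  deltas:
    - {"tx":0,"ty":0,"tz":-1,"twist":0,"jaw":5}
    - {"tx":0,"ty":0,"tz":-1,"twist":0,"jaw":5}
    - {"tx":0,"ty":0,"tz":-1,"twist":0,"jaw":5}
    - {"tx":0,"ty":0,"tz":-1,"twist":0,"jaw":5}
    - {"tx":0,"ty":0,"tz":0,"twist":0,"jaw":5}
    - {"tx":0,"ty":0,"tz":0,"twist":0,"jaw":5}
    - {"tx":0,"ty":0,"tz":0,"twist":0,"jaw":5}
    - {"tx":0,"ty":0,"tz":0,"twist":0,"jaw":5}

```text
t: 9.07
tcp_pos: [0.6818, 0.1997, 0.2349]
ee_rot: [179.6, -0.1, 75.9]
force: [-13.0, -3.7, 29.5]
gripper_width: 0.0136
```

```bash
python3 tilt.py
```

```text
top [(-143, 267, 186, 199, 207), (-128, 361, 184, 186, 187), (-113, 256, 185, 186, 187), (-98, 169, 185, 186, 187), (-83, 170, 185, 186, 238), (-68, 42, 186, 187, 283), (-53, 235, 185, 187, 188), (-38, 437, 185, 187, 188), (-23, 425, 185, 187, 188), (-8, 223, 137, 187, 188), (7, 305, 185, 187, 188), (22, 432, 185, 187, 189), (37, 482, 137, 187, 189), (52, 445, 137, 146, 157)]
scene [(-143, 853, 185, 196, 206), (-128, 9, 185, 186, 187), (-113, 294, 184, 185, 187), (-98, 255, 184, 185, 186), (-83, 611, 185, 186, 268), (-68, 302, 184, 185, 186), (-53, 339, 184, 185, 187), (-38, 371, 185, 186, 187), (-23, 273, 185, 186, 187), (-8, 126, 185, 186, 187), (7, 24, 185, 186, 187), (22, 19, 185, 187, 188), (37, 26, 186, 187, 188), (52, 21, 175, 177, 183)]
```

Emit:
arm_command:
  deltas:
    - {"tx":0,"ty":0,"tz":0,"twist":0,"jaw":13.4}
    - {"tx":0,"ty":0,"tz":0,"twist":0,"jaw":13.4}
    - {"tx":0,"ty":0,"tz":0,"twist":0,"jaw":13.4}
    - {"tx":0,"ty":0,"tz":0,"twist":0,"jaw":13.4}
    - {"tx":0,"ty":0,"tz":0,"twist":0,"jaw":13.4}
    - {"tx":0,"ty":0,"tz":0,"twist":0,"jaw":13.4}
    - {"tx":0,"ty":0,"tz":0,"twist":0,"jaw":13.4}
    - {"tx":0,"ty":0,"tz":0,"twist":0,"jaw":13.4}

```text
t: 9.83
tcp_pos: [0.6818, 0.1997, 0.2349]
ee_rot: [179.6, -0.1, 75.9]
force: [-12.0, -4.9, 30.2]
gripper_width: 0.0138
```

Emit:
arm_command:
  deltas:
    - {"tx":0,"ty":0,"tz":6,"twist":0,"jaw":5}
    - {"tx":0,"ty":0,"tz":6,"twist":0,"jaw":5}
    - {"tx":2,"ty":-0.5,"tz":0,"twist":0,"jaw":5}
    - {"tx":2,"ty":-0.5,"tz":0,"twist":0,"jaw":5}
    - {"tx":0,"ty":0,"tz":-1.5,"twist":0,"jaw":5}
    - {"tx":0,"ty":0,"tz":-1,"twist":0,"jaw":5}
    - {"tx":0,"ty":0,"tz":-0.5,"twist":0,"jaw":5}
    - {"tx":0,"ty":0,"tz":0,"twist":0,"jaw":5}

```text
t: 10.5
tcp_pos: [0.6845, 0.1989, 0.2351]
ee_rot: [180.0, 0.0, 75.9]
force: [-0.7, -2.3, 3.3]
gripper_width: 0.0132
```

Emit:
arm_command:
  deltas:
    - {"tx":0,"ty":0,"tz":0,"twist":0,"jaw":18}
    - {"tx":0,"ty":0,"tz":0,"twist":0,"jaw":25}
    - {"tx":0,"ty":0,"tz":0,"twist":0,"jaw":35}
    - {"tx":0,"ty":0,"tz":0,"twist":0,"jaw":40}
    - {"tx":0,"ty":0,"tz":10,"twist":0,"jaw":40}
    - {"tx":0,"ty":0,"tz":15,"twist":0,"jaw":40}
    - {"tx":0,"ty":0,"tz":20,"twist":0,"jaw":40}
    - {"tx":0,"ty":0,"tz":20,"twist":0,"jaw":40}

```text
t: 11.17
tcp_pos: [0.6842, 0.1992, 0.3006]
ee_rot: [-180.0, 0.0, 75.9]
force: [0.5, -0.3, -0.0]
gripper_width: 0.0404
```

```bash
cat > tr.py <<'E'
from h import *
a=grab_frame("top");W=pts(a);z=W[...,2];v,u=np.mgrid[:384,:512]
C=(.6217,.2135);f=np.array([-.970,.242]);y=np.array([.242,.970])
P=W.reshape(-1,3);s=(P[:,:2]-C)@f*1000;t=(P[:,:2]-C)@y*1000;Z=P[:,2]*1000
for n,lo,hi in(("walltop",203,212),("bar",248,264)):
    m=(Z>lo)&(Z<hi)&(s>-175)&(s<100)&(abs(t)<70)
    r=cv2.minAreaRect(np.float32(np.c_[s,t][m]));print(n,m.sum(),r,np.median(Z[m]))
m=(Z>201)&(Z<212)&(s>-175)&(s<-130)&(abs(t)<45);print("back",m.sum(),np.percentile(s[m],[5,50,95]),np.percentile(Z[m],[5,50,95]))
save("tr",a["pixels"]);print(sense()["tcp_pos"],sense()["force"])
E
python3 tr.py
```

```text
walltop 615 ((-52.767059326171875, -0.3204612731933594), (180.89967346191406, 114.32642364501953), 0.21200977265834808) 207.091451210094
bar 579 ((-62.35742950439453, -7.510597229003906), (14.719365119934082, 99.30770874023438), 0.288021057844162) 259.06150696615373
back 143 [-142.60306455 -140.32387574 -139.12326441] [201.52846814 207.17610559 209.05882066]
[0.68597461 0.19947448 0.30651481] [ 0.4320556  -1.21252033  3.39448466]
```

Emit:
arm_command:
  deltas:
    - {"tx":6,"ty":-1.6,"tz":0,"twist":0,"jaw":30}
    - {"tx":14,"ty":-3.8,"tz":0,"twist":0,"jaw":30}
    - {"tx":18,"ty":-5,"tz":0,"twist":0,"jaw":30}
    - {"tx":18,"ty":-5,"tz":0,"twist":0,"jaw":30}
    - {"tx":13,"ty":-3.4,"tz":0,"twist":0,"jaw":30}
    - {"tx":6.5,"ty":-1.6,"tz":0,"twist":0,"jaw":30}
    - {"tx":0,"ty":0,"tz":0,"twist":0,"jaw":30}
    - {"tx":0,"ty":0,"tz":0,"twist":0,"jaw":30}

```text
t: 11.88
tcp_pos: [0.7598, 0.1785, 0.2975]
ee_rot: [-179.9, 0.0, 75.9]
force: [1.3, 0.1, -0.2]
gripper_width: 0.0299
```

Emit:
arm_command:
  deltas:
    - {"tx":0,"ty":0,"tz":-10,"twist":0,"jaw":30}
    - {"tx":0,"ty":0,"tz":-20,"twist":0,"jaw":30}
    - {"tx":0,"ty":0,"tz":-24,"twist":0,"jaw":30}
    - {"tx":0,"ty":0,"tz":-20,"twist":0,"jaw":26}
    - {"tx":0,"ty":0,"tz":-10,"twist":0,"jaw":22}
    - {"tx":0,"ty":0,"tz":-4,"twist":0,"jaw":20}
    - {"tx":0,"ty":0,"tz":0,"twist":0,"jaw":20}
    - {"tx":0,"ty":0,"tz":0,"twist":0,"jaw":20}

```text
t: 12.55
tcp_pos: [0.7603, 0.179, 0.213]
ee_rot: [179.9, -0.0, 75.9]
force: [1.0, 0.6, 0.3]
gripper_width: 0.0203
```

Emit:
arm_command:
  deltas:
    - {"tx":0,"ty":0,"tz":-6,"twist":0,"jaw":20}
    - {"tx":0,"ty":0,"tz":-5.5,"twist":0,"jaw":20}
    - {"tx":0,"ty":0,"tz":0,"twist":0,"jaw":16}
    - {"tx":0,"ty":0,"tz":0,"twist":0,"jaw":12}
    - {"tx":0,"ty":0,"tz":0,"twist":0,"jaw":8}
    - {"tx":0,"ty":0,"tz":0,"twist":0,"jaw":4}
    - {"tx":0,"ty":0,"tz":0,"twist":0,"jaw":1}
    - {"tx":0,"ty":0,"tz":0,"twist":0,"jaw":0}

```text
t: 13.22
tcp_pos: [0.7601, 0.1788, 0.2004]
ee_rot: [180.0, -0.0, 75.9]
force: [0.2, -0.7, -0.5]
gripper_width: 0.0025
```

Emit:
arm_command:
  deltas:
    - {"tx":0,"ty":0,"tz":0,"twist":0,"jaw":0}
    - {"tx":0,"ty":0,"tz":0,"twist":0,"jaw":0}
    - {"tx":0,"ty":0,"tz":1,"twist":0,"jaw":0}
    - {"tx":0,"ty":0,"tz":1,"twist":0,"jaw":0}
    - {"tx":0,"ty":0,"tz":1,"twist":0,"jaw":0}
    - {"tx":0,"ty":0,"tz":1,"twist":0,"jaw":0}
    - {"tx":0,"ty":0,"tz":0,"twist":0,"jaw":0}
    - {"tx":0,"ty":0,"tz":0,"twist":0,"jaw":0}

```text
t: 13.88
tcp_pos: [0.7596, 0.1789, 0.2038]
ee_rot: [-180.0, 0.0, 75.9]
force: [-1.2, 0.7, -1.0]
gripper_width: 0.0025
```

```bash
python3 tilt.py
```

```text
top [(-143, 186, 189, 198, 212), (-128, 347, 188, 189, 191), (-113, 232, 187, 189, 191), (-98, 197, 187, 188, 189), (-83, 183, 186, 188, 189), (-68, 47, 185, 187, 189), (-53, 312, 185, 186, 187), (-38, 397, 184, 186, 187), (-23, 433, 183, 185, 186), (-8, 224, 152, 184, 186), (7, 380, 182, 184, 185), (22, 433, 181, 183, 184), (37, 374, 133, 181, 184), (52, 384, 137, 145, 153)]
scene [(-143, 617, 188, 196, 209), (-128, 31, 188, 190, 246), (-113, 134, 187, 188, 189), (-98, 96, 186, 187, 187), (-83, 160, 185, 186, 187), (-68, 154, 185, 186, 294), (-53, 168, 184, 185, 186), (-38, 174, 184, 185, 186), (-23, 107, 183, 184, 185), (-8, 76, 183, 184, 184), (7, 38, 182, 183, 184), (22, 16, 182, 182, 183), (37, 4), (52, 39, 165, 176, 182)]
```

Emit:
arm_command:
  deltas:
    - {"tx":-1.8,"ty":0.45,"tz":4,"twist":0,"jaw":0}
    - {"tx":-1.8,"ty":0.45,"tz":4,"twist":0,"jaw":0}
    - {"tx":-1.8,"ty":0.45,"tz":4,"twist":0,"jaw":0}
    - {"tx":-1.8,"ty":0.45,"tz":4,"twist":0,"jaw":0}
    - {"tx":-1.8,"ty":0.45,"tz":4,"twist":0,"jaw":0}
    - {"tx":0,"ty":0,"tz":2,"twist":0,"jaw":0}
    - {"tx":0,"ty":0,"tz":0,"twist":0,"jaw":0}
    - {"tx":0,"ty":0,"tz":0,"twist":0,"jaw":0}

```text
t: 14.65
tcp_pos: [0.7511, 0.1811, 0.2262]
ee_rot: [180.0, -0.0, 75.9]
force: [0.0, -0.1, -1.6]
gripper_width: 0.0026
```

```bash
python3 tilt.py
```

```text
top [(-143, 32, 212, 231, 261), (-128, 378, 207, 210, 233), (-113, 322, 203, 206, 208), (-98, 227, 198, 200, 202), (-83, 331, 193, 195, 198), (-68, 235, 188, 190, 193), (-53, 20, 183, 185, 253), (-38, 427, 178, 181, 183), (-23, 397, 174, 176, 179), (-8, 226, 168, 171, 174), (7, 405, 164, 166, 169), (22, 452, 160, 162, 164), (37, 321, 133, 143, 159), (52, 444, 137, 146, 156)]
scene [(-143, 1015, 212, 221, 232), (-128, 43, 230, 232, 277), (-113, 3), (-98, 34, 196, 197, 199), (-83, 69, 192, 193, 195), (-68, 74, 187, 189, 191), (-53, 91, 182, 184, 186), (-38, 135, 177, 179, 182), (-23, 101, 172, 174, 176), (-8, 69, 168, 169, 171), (7, 82, 163, 164, 166), (22, 111, 158, 160, 162), (37, 7, 148, 152, 153), (52, 318, 143, 148, 167)]
```

Emit:
arm_command:
  deltas:
    - {"tx":-3,"ty":0.75,"tz":4.7,"twist":0,"jaw":0}
    - {"tx":-3,"ty":0.75,"tz":4.7,"twist":0,"jaw":0}
    - {"tx":-3,"ty":0.75,"tz":4.7,"twist":0,"jaw":0}
    - {"tx":-3,"ty":0.75,"tz":4.7,"twist":0,"jaw":0}
    - {"tx":-3,"ty":0.75,"tz":4.7,"twist":0,"jaw":0}
    - {"tx":-3,"ty":0.75,"tz":4.7,"twist":0,"jaw":0}
    - {"tx":-3,"ty":0.75,"tz":4.7,"twist":0,"jaw":0}
    - {"tx":-3,"ty":0.75,"tz":4.7,"twist":0,"jaw":0}

```text
t: 15.42
tcp_pos: [0.7266, 0.1872, 0.2644]
ee_rot: [180.0, -0.0, 75.9]
force: [-0.1, 0.5, -2.7]
gripper_width: 0.0038
```

Emit:
arm_command:
  deltas:
    - {"tx":-2.8,"ty":0.7,"tz":2.8,"twist":0,"jaw":0}
    - {"tx":-2.8,"ty":0.7,"tz":2.8,"twist":0,"jaw":0}
    - {"tx":-2.8,"ty":0.7,"tz":2.8,"twist":0,"jaw":0}
    - {"tx":-2.8,"ty":0.7,"tz":2.8,"twist":0,"jaw":0}
    - {"tx":-2.8,"ty":0.7,"tz":2.8,"twist":0,"jaw":0}
    - {"tx":0,"ty":0,"tz":0,"twist":0,"jaw":0}
    - {"tx":0,"ty":0,"tz":0,"twist":0,"jaw":0}
    - {"tx":0,"ty":0,"tz":0,"twist":0,"jaw":0}

```text
t: 16.08
tcp_pos: [0.7135, 0.1905, 0.2781]
ee_rot: [179.9, -0.0, 75.9]
force: [2.8, 0.0, 0.7]
gripper_width: 0.0038
```

```bash
python3 tilt.py;  python3 - <<'E'
import cv2,numpy as np
a=cv2.imread("pics/last_top.png")[60:420,60:480];b=cv2.imread("pics/last_scene.png")[60:420,400:760]
cv2.imwrite("pics/c3.png",np.hstack([a,b]))
E
```

```text
top [(-143, 0), (-128, 0), (-113, 43, 266, 268, 271), (-98, 329, 256, 274, 283), (-83, 544, 243, 248, 253), (-68, 578, 229, 235, 240), (-53, 607, 216, 221, 227), (-38, 560, 202, 209, 214), (-23, 355, 191, 197, 202), (-8, 89, 134, 180, 188), (7, 446, 165, 171, 175), (22, 173, 154, 159, 163), (37, 141, 132, 143, 150), (52, 425, 138, 147, 157)]
scene [(-143, 0), (-128, 0), (-113, 634, 266, 270, 292), (-98, 662, 273, 278, 282), (-83, 423, 162, 173, 182), (-68, 263, 162, 172, 182), (-53, 5), (-38, 5), (-23, 40, 133, 185, 261), (-8, 57, 132, 177, 265), (7, 66, 131, 134, 147), (22, 148, 131, 136, 142), (37, 118, 131, 133, 138), (52, 31, 161, 173, 182)]
```

View pics/c3.png

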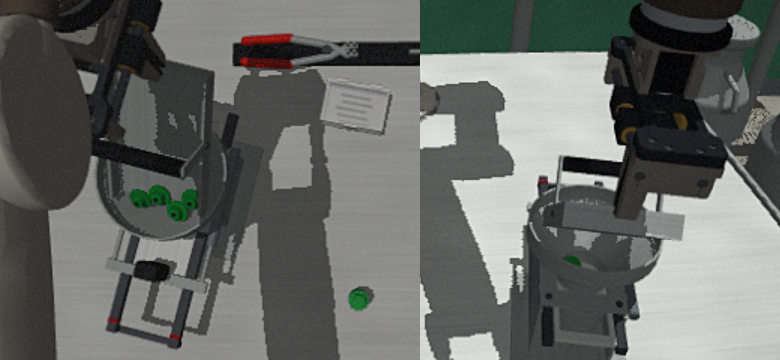

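Emit:
arm_command:
  deltas:
    - {"tx":1.5,"ty":-0.4,"tz":3,"twist":0,"jaw":0}
    - {"tx":2,"ty":-0.5,"tz":4,"twist":0,"jaw":0}
    - {"tx":2,"ty":-0.5,"tz":4,"twist":0,"jaw":0}
    - {"tx":2,"ty":-0.5,"tz":4,"twist":0,"jaw":0}
    - {"tx":2,"ty":-0.5,"tz":4,"twist":0,"jaw":0}
    - {"tx":2,"ty":-0.5,"tz":3,"twist":0,"jaw":0}
    - {"tx":1,"ty":-0.2,"tz":1,"twist":0,"jaw":0}
    - {"tx":0,"ty":0,"tz":0,"twist":0,"jaw":0}

```text
t: 16.85
tcp_pos: [0.7258, 0.1873, 0.3011]
ee_rot: [180.0, -0.0, 75.9]
force: [-0.5, -0.3, -3.5]
gripper_width: 0.0038
```

```bash
cat > gr.py <<'E'
from h import *
import sys
C=np.array((.6217,.2135));f=np.array([-.970,.242]);y=np.array([.242,.970]);o=[]
for n in("top","scene"):
    a=grab_frame(n);W=pts(a);p=a["pixels"].astype(int)
    g=(p[...,1]>p[...,0]*1.5)&(p[...,1]>40)
    k,l,s,c=cv2.connectedComponentsWithStats(g.astype(np.uint8))
    for i in range(1,k):
        if s[i,4]>8:
            w=np.nanmedian(W[l==i],0)
            if w[1]>.05: print(n,c[i].round(),s[i,4],"s,t,z",((w[:2]-C)@f*1000).round(),((w[:2]-C)@y*1000).round(),(w[2]*1000).round())
    o.append(a["pixels"])
cv2.imwrite("pics/"+sys.argv[1]+".png",cv2.resize(np.hstack([o[0][40:280,40:300],o[1][40:280,260:512]])[...,::-1],None,fx=1.5,fy=1.5))
E
python3 gr.py g1; python3 tilt.py
```

```text
top [154. 164.] 472 s,t,z 8.0 2.0 125.0
scene [384.  10.] 1394 s,t,z 2044.0 230.0 -85.0
scene [503.  12.] 378 s,t,z 2247.0 1038.0 -68.0
scene [296.  53.] 2689 s,t,z 1915.0 -286.0 -366.0
scene [373.  52.] 2651 s,t,z 2038.0 204.0 -354.0
scene [491.  53.] 484 s,t,z 2250.0 1056.0 -319.0
scene [506.  78.] 307 s,t,z 2296.0 1242.0 -558.0
scene [379. 213.] 305 s,t,z 1.0 7.0 122.0
top [(-143, 0), (-128, 43, 291, 292, 293), (-113, 245, 274, 292, 299), (-98, 635, 255, 262, 270), (-83, 682, 236, 244, 252), (-68, 627, 218, 225, 233), (-53, 544, 198, 207, 214), (-38, 208, 181, 192, 196), (-23, 262, 160, 164, 174), (-8, 214, 135, 155, 158), (7, 63, 131, 133, 137), (22, 121, 131, 136, 141), (37, 279, 131, 139, 148), (52, 447, 138, 146, 157)]
scene [(-143, 0), (-128, 517, 286, 292, 294), (-113, 729, 268, 295, 299), (-98, 239, 246, 254, 261), (-83, 614, 163, 179, 239), (-68, 443, 165, 181, 221), (-53, 174, 189, 197, 204), (-38, 154, 169, 177, 184), (-23, 171, 149, 159, 261), (-8, 29, 131, 133, 137), (7, 2), (22, 0), (37, 11, 150, 152, 154), (52, 71, 155, 164, 181)]
```

View pics/g1.png

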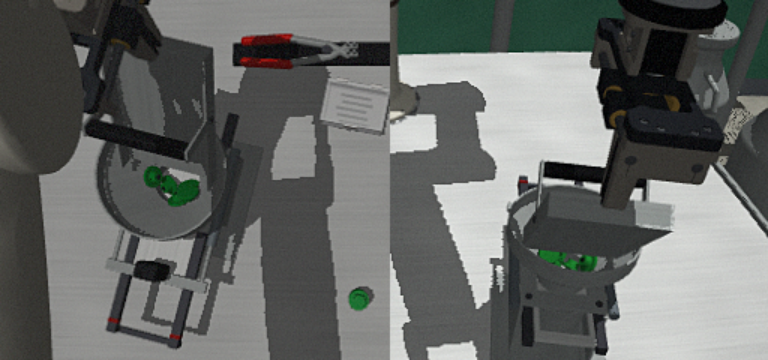

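Emit:
arm_command:
  deltas:
    - {"tx":0,"ty":0,"tz":6,"twist":0,"jaw":0}
    - {"tx":0,"ty":0,"tz":12,"twist":0,"jaw":0}
    - {"tx":0,"ty":0,"tz":15,"twist":0,"jaw":0}
    - {"tx":0,"ty":0,"tz":15,"twist":0,"jaw":0}
    - {"tx":0,"ty":0,"tz":15,"twist":0,"jaw":0}
    - {"tx":0,"ty":0,"tz":13,"twist":0,"jaw":0}
    - {"tx":0,"ty":0,"tz":9,"twist":0,"jaw":0}
    - {"tx":0,"ty":0,"tz":5,"twist":0,"jaw":0}

```text
t: 17.72
tcp_pos: [0.7256, 0.1875, 0.3931]
ee_rot: [179.8, -0.1, 75.9]
force: [0.2, 0.2, -2.2]
gripper_width: 0.0038
```

```bash
python3 gr.py g2 | grep -v "\-[0-9]*\.0$"; python3 - <<'E'
from h import *
s=sense();print(s["tcp_pos"],s["force"],s["gripper_width"])
E
```

```text
top [154. 164.] 465 s,t,z 8.0 3.0 124.0
scene [377. 211.] 418 s,t,z 5.0 -0.0 124.0
[0.72567259 0.18752429 0.39221665] [-0.52113243 -0.55566657 -3.77498932] 0.0037259599466022033
```

View pics/g2.png

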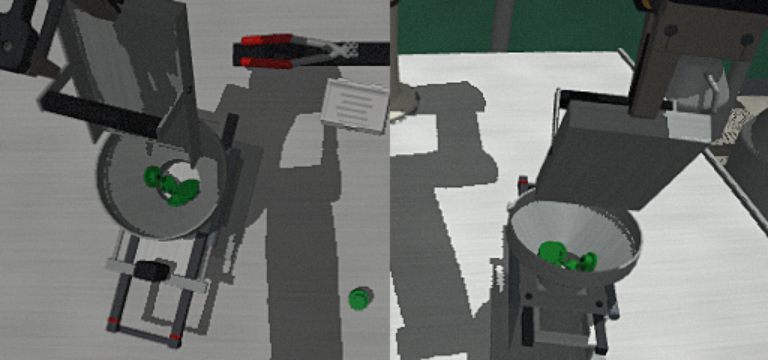

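Emit:
arm_command:
  deltas:
    - {"tx":-1,"ty":-6,"tz":0,"twist":0,"jaw":0}
    - {"tx":-2.5,"ty":-12,"tz":0,"twist":0,"jaw":0}
    - {"tx":-4,"ty":-18,"tz":0,"twist":0,"jaw":0}
    - {"tx":-5,"ty":-24,"tz":0,"twist":0,"jaw":0}
    - {"tx":-6,"ty":-28,"tz":0,"twist":0,"jaw":0}
    - {"tx":-6,"ty":-28,"tz":0,"twist":0,"jaw":0}
    - {"tx":-6,"ty":-28,"tz":0,"twist":0,"jaw":0}
    - {"tx":-6,"ty":-28,"tz":0,"twist":0,"jaw":0}

```text
t: 18.48
tcp_pos: [0.6878, 0.0138, 0.3894]
ee_rot: [-179.9, 0.0, 75.9]
force: [0.1, 0.1, -2.0]
gripper_width: 0.0038
```

Emit:
arm_command:
  deltas:
    - {"tx":-6,"ty":-28,"tz":0,"twist":0,"jaw":0}
    - {"tx":-6,"ty":-28,"tz":0,"twist":0,"jaw":0}
    - {"tx":-6,"ty":-28,"tz":-4,"twist":0,"jaw":0}
    - {"tx":-6,"ty":-28,"tz":-8,"twist":0,"jaw":0}
    - {"tx":-6,"ty":-28,"tz":-12,"twist":0,"jaw":0}
    - {"tx":-6,"ty":-28,"tz":-16,"twist":0,"jaw":0}
    - {"tx":-5,"ty":-26,"tz":-18,"twist":0,"jaw":0}
    - {"tx":-4,"ty":-22,"tz":-18,"twist":0,"jaw":0}

```text
t: 19.15
tcp_pos: [0.6425, -0.2026, 0.3129]
ee_rot: [-179.9, 0.0, 75.9]
force: [0.2, -0.6, -2.6]
gripper_width: 0.0041
```

Emit:
arm_command:
  deltas:
    - {"tx":-3,"ty":-16,"tz":-18,"twist":0,"jaw":0}
    - {"tx":-2,"ty":-12,"tz":-18,"twist":0,"jaw":0}
    - {"tx":-1,"ty":-7,"tz":-18,"twist":0,"jaw":0}
    - {"tx":0,"ty":-4,"tz":-18,"twist":0,"jaw":0}
    - {"tx":0,"ty":0,"tz":-18,"twist":0,"jaw":0}
    - {"tx":0,"ty":0,"tz":-16,"twist":0,"jaw":0}
    - {"tx":0,"ty":0,"tz":-12,"twist":0,"jaw":0}
    - {"tx":0,"ty":0,"tz":-8,"twist":0,"jaw":0}

```text
t: 19.82
tcp_pos: [0.6365, -0.2391, 0.1859]
ee_rot: [-179.8, -0.1, 75.9]
force: [-0.0, -0.8, -2.6]
gripper_width: 0.0043
```

Emit:
arm_command:
  deltas:
    - {"tx":0,"ty":0,"tz":-12,"twist":0,"jaw":0}
    - {"tx":0,"ty":0,"tz":-12,"twist":0,"jaw":0}
    - {"tx":0,"ty":0,"tz":-12,"twist":0,"jaw":0}
    - {"tx":11.6,"ty":-2.9,"tz":-10,"twist":0,"jaw":0}
    - {"tx":11.6,"ty":-2.9,"tz":-10,"twist":0,"jaw":0}
    - {"tx":9.7,"ty":-2.4,"tz":-12,"twist":0,"jaw":0}
    - {"tx":10.7,"ty":-2.7,"tz":-12,"twist":0,"jaw":0}
    - {"tx":7.8,"ty":-1.9,"tz":-13,"twist":0,"jaw":0}

```text
t: 20.48
tcp_pos: [0.6912, -0.253, 0.0962]
ee_rot: [179.8, 0.0, 75.9]
force: [1.1, -0.2, -1.4]
gripper_width: 0.0021
```

Emit:
arm_command:
  deltas:
    - {"tx":7.8,"ty":-1.9,"tz":-13,"twist":0,"jaw":0}
    - {"tx":5.8,"ty":-1.5,"tz":-14.5,"twist":0,"jaw":0}
    - {"tx":5.8,"ty":-1.5,"tz":-14.5,"twist":0,"jaw":0}
    - {"tx":2.9,"ty":-0.7,"tz":-10,"twist":0,"jaw":0}
    - {"tx":1.9,"ty":-0.5,"tz":-10,"twist":0,"jaw":0}
    - {"tx":1,"ty":-0.2,"tz":-7,"twist":0,"jaw":0}
    - {"tx":0,"ty":0,"tz":-2,"twist":0,"jaw":0}
    - {"tx":0,"ty":0,"tz":0,"twist":0,"jaw":0}

```text
t: 21.15
tcp_pos: [0.714, -0.2584, 0.0241]
ee_rot: [-179.9, -0.0, 75.9]
force: [-1.6, -0.7, -0.8]
gripper_width: 0.0018
```

```bash
cat > tt.py <<'E'
from h import *
g=sense()["tcp_pos"][:2]; f=np.array([-.970,.242]);y=np.array([.242,.970])
a=grab_frame("top");W=pts(a).reshape(-1,3);s=(W[:,:2]-g)@f*1000;t=(W[:,:2]-g)@y*1000
for lo in range(0,200,20):
    k=(s>lo)&(s<lo+20)&(abs(t)<48)&(W[:,2]<.2)
    print(lo+10,np.percentile(W[k,2]*1000,[10,50,90]).round(1),end=" ")
save("tt",a["pixels"])
E
python3 tt.py
```

```text
10 [  4.8   8.1 130.9] 30 [4.5 6.5 9.4] 50 [4.2 5.9 8. ] 70 [ 3.4  6.3 78.4] 90 [ 3.9  6.3 78.2] 110 [3.4 5.2 7. ] 130 [3.2 5.  6.7] 150 [3.1 4.9 6.5] 170 [2.9 4.4 6.4] 190 [-0.5  1.6  3.2]
```

Emit:
arm_command:
  deltas:
    - {"tx":0,"ty":0,"tz":-2,"twist":0,"jaw":0}
    - {"tx":0,"ty":0,"tz":0,"twist":0,"jaw":6}
    - {"tx":0,"ty":0,"tz":0,"twist":0,"jaw":14}
    - {"tx":0,"ty":0,"tz":0,"twist":0,"jaw":20}
    - {"tx":0,"ty":0,"tz":8,"twist":0,"jaw":20}
    - {"tx":0,"ty":0,"tz":20,"twist":0,"jaw":20}
    - {"tx":0,"ty":0,"tz":30,"twist":0,"jaw":20}
    - {"tx":0,"ty":0,"tz":35,"twist":0,"jaw":20}

```text
t: 21.87
tcp_pos: [0.7133, -0.258, 0.1152]
ee_rot: [-179.8, -0.1, 75.9]
force: [1.7, -0.4, 0.0]
gripper_width: 0.0197
```

```bash
python3 tt.py; python3 - <<'E'
from h import *
s=sense();print(s["tcp_pos"],s["force"],s["qpos"])
a=grab_frame("top");W=pts(a);z=W[...,2];v,u=np.mgrid[:384,:512]
m=(u>100)&(u<195)&(v>195)&(v<240)&(z>.135)&(z<.155)
r=cv2.minAreaRect(np.float32(W[m][:,:2]*1000));print("grip",m.sum(),r,np.median(z[m]))
E
```

```text
10 [ 2.9  5.  24. ] 30 [2.3 4.3 6.3] 50 [2.5 4.4 6.1] 70 [ 3.1 74.3 78. ] 90 [ 2.8  5.1 77.1] 110 [2.6 4.4 6.3] 130 [2.6 4.3 6.1] 150 [2.8 4.4 6.1] 170 [2.4 4.5 6.3] 190 [-0.5  1.5  3.2] [ 0.71801939 -0.2604565   0.12678938] [ 2.54622117 -0.86160765  5.98216043] [-2.89713835e+01  4.02711713e+01  6.04487150e+01  4.64314116e-03
  7.85939517e+01 -1.49066641e+01]
grip 210 ((507.6311340332031, 240.51974487304688), (30.153724670410156, 22.033323287963867), 76.10829162597656) 0.1449073280843134
```

Emit:
arm_command:
  deltas:
    - {"tx":0,"ty":5,"tz":30,"twist":0,"jaw":45}
    - {"tx":-5,"ty":12,"tz":30,"twist":0.072,"jaw":45}
    - {"tx":-9,"ty":20,"tz":30,"twist":0.072,"jaw":45}
    - {"tx":-11,"ty":26,"tz":20,"twist":0.072,"jaw":45}
    - {"tx":-11,"ty":28,"tz":10,"twist":0.072,"jaw":45}
    - {"tx":-12,"ty":28,"tz":0,"twist":0.072,"jaw":45}
    - {"tx":-12,"ty":28,"tz":0,"twist":0.072,"jaw":45}
    - {"tx":-12,"ty":28,"tz":0,"twist":0.072,"jaw":45}

```text
t: 22.63
tcp_pos: [0.642, -0.0824, 0.2366]
ee_rot: [179.9, 0.0, 105.0]
force: [-0.8, -0.2, 0.2]
gripper_width: 0.0451
```

Emit:
arm_command:
  deltas:
    - {"tx":-12,"ty":28,"tz":0,"twist":0.072,"jaw":45}
    - {"tx":-12,"ty":28,"tz":0,"twist":0.072,"jaw":45}
    - {"tx":-12,"ty":28,"tz":0,"twist":0.072,"jaw":45}
    - {"tx":-12,"ty":28,"tz":0,"twist":0.072,"jaw":45}
    - {"tx":-12,"ty":28,"tz":0,"twist":0.072,"jaw":45}
    - {"tx":-12,"ty":28,"tz":0,"twist":0.072,"jaw":45}
    - {"tx":-12,"ty":28,"tz":0,"twist":0.072,"jaw":45}
    - {"tx":-12,"ty":28,"tz":0,"twist":0.072,"jaw":45}

```text
t: 23.3
tcp_pos: [0.5458, 0.1416, 0.2363]
ee_rot: [180.0, 0.0, 138.0]
force: [0.3, -0.1, 0.0]
gripper_width: 0.0452
```

Emit:
arm_command:
  deltas:
    - {"tx":-12,"ty":28,"tz":0,"twist":0.072,"jaw":45}
    - {"tx":-12,"ty":27,"tz":0,"twist":0.072,"jaw":45}
    - {"tx":-9,"ty":23,"tz":0,"twist":0.072,"jaw":45}
    - {"tx":-6,"ty":17,"tz":0,"twist":0.072,"jaw":45}
    - {"tx":-3,"ty":9,"tz":0,"twist":0.072,"jaw":45}
    - {"tx":0,"ty":0,"tz":0,"twist":0.072,"jaw":45}
    - {"tx":0,"ty":0,"tz":0,"twist":0.072,"jaw":45}
    - {"tx":0,"ty":0,"tz":0,"twist":0,"jaw":45}

```text
t: 23.97
tcp_pos: [0.5044, 0.2447, 0.2362]
ee_rot: [180.0, 0.0, 166.8]
force: [0.8, 0.0, 0.2]
gripper_width: 0.0447
```

Emit:
arm_command:
  deltas:
    - {"tx":1.6,"ty":-2.1,"tz":-14,"twist":0,"jaw":50}
    - {"tx":1.6,"ty":-2.1,"tz":-24,"twist":0,"jaw":50}
    - {"tx":0,"ty":0,"tz":-26,"twist":0,"jaw":50}
    - {"tx":0,"ty":0,"tz":-24,"twist":0,"jaw":50}
    - {"tx":0,"ty":0,"tz":-20,"twist":0,"jaw":50}
    - {"tx":0,"ty":0,"tz":-12,"twist":0,"jaw":50}
    - {"tx":0,"ty":0,"tz":-5,"twist":0,"jaw":50}
    - {"tx":0,"ty":0,"tz":0,"twist":0,"jaw":50}

```text
t: 24.63
tcp_pos: [0.5072, 0.24, 0.11]
ee_rot: [-180.0, -0.1, 166.6]
force: [0.5, 0.7, 0.5]
gripper_width: 0.0501
```

Emit:
arm_command:
  deltas:
    - {"tx":0,"ty":0,"tz":0,"twist":0,"jaw":40}
    - {"tx":0,"ty":0,"tz":0,"twist":0,"jaw":34}
    - {"tx":0,"ty":0,"tz":0,"twist":0,"jaw":28}
    - {"tx":0,"ty":0,"tz":0,"twist":0,"jaw":20}
    - {"tx":0,"ty":0,"tz":0,"twist":0,"jaw":10}
    - {"tx":0,"ty":0,"tz":0,"twist":0,"jaw":10}
    - {"tx":0,"ty":0,"tz":0,"twist":0,"jaw":10}
    - {"tx":0,"ty":0,"tz":0,"twist":0,"jaw":10}

```text
t: 25.3
tcp_pos: [0.5089, 0.241, 0.1122]
ee_rot: [179.9, 0.1, 166.7]
force: [0.8, 5.0, 5.7]
gripper_width: 0.0295
```

Emit:
arm_command:
  deltas:
    - {"tx":-3,"ty":0.7,"tz":0,"twist":0,"jaw":10}
    - {"tx":-6,"ty":1.4,"tz":0,"twist":0,"jaw":10}
    - {"tx":-9,"ty":2.1,"tz":0,"twist":0,"jaw":10}
    - {"tx":-10,"ty":2.4,"tz":0,"twist":0,"jaw":10}
    - {"tx":-10,"ty":2.4,"tz":0,"twist":0,"jaw":10}
    - {"tx":-10,"ty":2.4,"tz":0,"twist":0,"jaw":10}
    - {"tx":-7,"ty":1.7,"tz":0,"twist":0,"jaw":10}
    - {"tx":-4,"ty":1,"tz":0,"twist":0,"jaw":10}

```text
t: 25.97
tcp_pos: [0.4514, 0.2544, 0.1122]
ee_rot: [179.9, 0.4, 166.7]
force: [10.5, 1.8, 0.2]
gripper_width: 0.0296
```

Emit:
arm_command:
  deltas:
    - {"tx":0,"ty":0,"tz":0,"twist":0,"jaw":10}
    - {"tx":0,"ty":0,"tz":0,"twist":0,"jaw":10}
    - {"tx":0,"ty":0,"tz":0,"twist":0,"jaw":10}
    - {"tx":0,"ty":0,"tz":0,"twist":0,"jaw":10}
    - {"tx":0,"ty":0,"tz":0,"twist":0,"jaw":10}
    - {"tx":0,"ty":0,"tz":0,"twist":0,"jaw":10}
    - {"tx":0,"ty":0,"tz":0,"twist":0,"jaw":10}
    - {"tx":0,"ty":0,"tz":0,"twist":0,"jaw":10}

```text
t: 26.63
tcp_pos: [0.452, 0.2543, 0.1122]
ee_rot: [179.9, 0.4, 166.7]
force: [8.6, 1.0, -0.5]
gripper_width: 0.0299
```

```bash
cat > gate.py <<'E'
from h import *
C=np.array((.6217,.2135));ux=np.array([-.973,.230]);uy=np.array([.230,.973])
print(sense()["tcp_pos"],sense()["force"])
o=[]
for n in("top","scene"):
    a=grab_frame(n);W=pts(a);p=a["pixels"].astype(int);o.append(a["pixels"])
    s=(W[...,:2]-C)@ux*1000;t=(W[...,:2]-C)@uy*1000;Z=W[...,2]*1000
    # crossbar: bright, between/outside rails
    m=(s>100)&(s<215)&(Z>94)&(Z<110)&(abs(t)<70)&(p.min(2)>85)
    print(n,"bar s",m.sum(),np.percentile(s[m],[2,50,98]) if m.sum() else "")
    r=(p[...,0]>p[...,1]*1.8)&(p[...,0]>60)&(s>170)&(s<220)&(abs(t)<60)
    print(" mark s",r.sum(),np.percentile(s[r],[2,50,98]) if r.sum() else "")
    g=(p[...,1]>p[...,0]*1.5)&(p[...,1]>35)&(abs(s)<90)&(abs(t)<90)
    print(" green",g.sum(),(np.nanpercentile(Z[g],[5,50,95]),np.nanmedian(s[g]),np.nanmedian(t[g])) if g.sum() else "")
cv2.imwrite("pics/gate.png",cv2.resize(np.hstack([o[0][80:280,60:260],o[1][100:300,300:500]])[...,::-1],None,fx=2,fy=2))
E
python3 gate.py
```

```text
[0.45201    0.25425682 0.11217592] [ 8.64403794  1.02398332 -0.49421033]
top bar s 393 [100.53798593 113.14401528 165.08116928]
 mark s 0 
 green 222 (array([21.40546295, 27.8221832 , 36.16143801]), np.float64(-5.457824358633907), np.float64(12.3029428346913))
scene bar s 44 [124.77061708 179.79391812 202.72034637]
 mark s 0 
 green 16 (array([25.31640222, 27.67579813, 77.57816313]), np.float64(0.9466748545988806), np.float64(10.745366158766668))
```

View pics/gate.png

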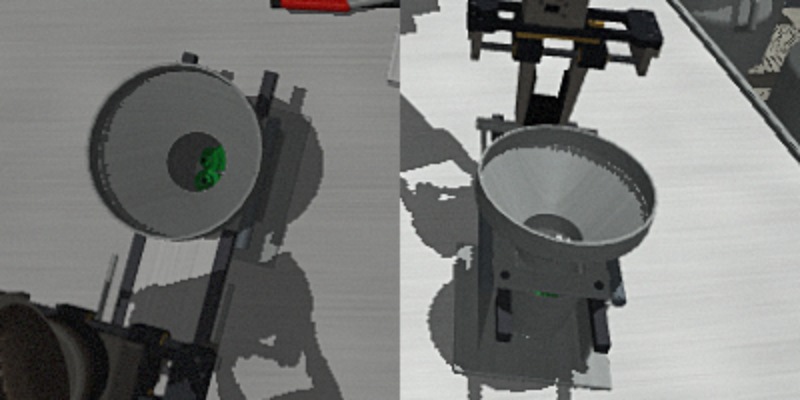

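Emit:
arm_command:
  deltas:
    - {"tx":-1.5,"ty":0.4,"tz":0,"twist":0,"jaw":10}
    - {"tx":0,"ty":0,"tz":0,"twist":0,"jaw":10}
    - {"tx":0,"ty":0,"tz":0,"twist":0,"jaw":10}
    - {"tx":0,"ty":0,"tz":0,"twist":0,"jaw":10}
    - {"tx":0,"ty":0,"tz":0,"twist":0,"jaw":10}
    - {"tx":0,"ty":0,"tz":0,"twist":0,"jaw":10}
    - {"tx":0,"ty":0,"tz":0,"twist":0,"jaw":10}
    - {"tx":0,"ty":0,"tz":0,"twist":0,"jaw":10}

```text
t: 27.4
tcp_pos: [0.4505, 0.2546, 0.1122]
ee_rot: [179.9, 0.4, 166.7]
force: [8.8, 2.6, 0.9]
gripper_width: 0.0301
```

```bash
python3 - <<'E'
from h import *
a=grab_frame("wrist")["pixels"];b=grab_frame("top")["pixels"][140:180,140:180]
s=grab_frame("scene")["pixels"][140:300,330:450]
H=384
cv2.imwrite("pics/w.png",np.hstack([a,cv2.resize(b,(270,192)) if 0 else cv2.resize(np.vstack([cv2.resize(b,(280,280),interpolation=cv2.INTER_CUBIC),cv2.resize(s,(280,373),interpolation=cv2.INTER_CUBIC)]),(164,384))])[...,::-1])
t=sense();print(t["tcp_pos"],t["force"],t["gripper_width"],t["t"])
E
```

```text
[0.45052872 0.25460591 0.11216835] [8.14818905 2.10910986 0.54466619] 0.02961232829420418 27.55
```

View pics/w.png

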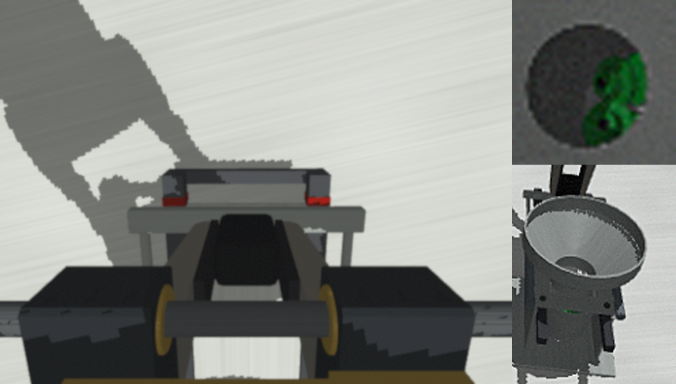

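```bash
python3 - <<'E'
from h import *
f=grab_frame("wrist");W=pts(f);p=f["pixels"].astype(int)
C=np.array((.6217,.2135));ux=np.array([-.973,.230]);uy=np.array([.230,.973])
s=(W[...,:2]-C)@ux*1000;t=(W[...,:2]-C)@uy*1000;Z=W[...,2]*1000
r=(p[...,0]>p[...,1]*2)&(p[...,0]>90);r[230:]=0
print("mark s,t,z",[np.nanpercentile(a[r],[3,50,97]).round(1) for a in(s,t,Z)],r.sum())
m=np.zeros(r.shape,bool);m[206:232,130:365]=1;m&=(Z>98)&(Z<107)&(s>150)&(s<210)
print("bar",m.sum(),[np.nanpercentile(a[m],[3,50,97]).round(1) for a in(s,t,Z)])
b=p.copy();g=(p[...,1]>p[...,0]*1.5)
E
```

```text
mark s,t,z [array([187.8, 190.1, 191.9]), array([38. , 43.8, 49.7]), array([92.8, 94.2, 95.5])] 166
bar 4131 [array([174.5, 182.5, 186.7]), array([-60. ,   4.5,  65.8]), array([ 99. , 101.6, 103.3])]
```

```bash
python3 -c "
from bench import finish_job
print(finish_job())"
```

```text
the job is handed in; nothing more can be done
None
```

The job is handed in at about 27.6 s. The arm is still holding the gate at the red marks, and the last checks found no failure. It reported no verdict.

**How it went:**
- **Tipping:** The moves cannot tilt the tool, so I first tried to lever the tray over the funnel rim while holding its handle. That failed: the tray stayed flat under about 30 N. I then rested the tray on the rim, took hold of the top of its back wall and raised that end. The lip dropped into the funnel, and at about 50° the buttons slid in with the gate shut.
- **Tray:** I carried it back to near its starting place, lowered it flat and let go.
- **Gate:** I gripped it and pulled it out until the crossbar edge was level with the marks.

**Last checks:**
- **Gate:** The wrist camera put the crossbar's front edge about 1 mm from the marks' near edge (187 against 188 mm). The spring pull read about 8.4 to 9.2 N, against 8.8 N expected at 60 mm. The fingers sat at 29.6 mm on the 30 mm grip.
- **Tray:** The depth camera showed it flat on the cart after release. I did not measure it again later.
- **Buttons:** None were visible in the funnel or tray, and the green seen through the throat was 21–36 mm above the cart, which is inside the cup. I could not count all five there, because the throat edge hides part of the cup.
- **Cup, pin box and spare stack:** I saw no sign that these moved, but I did not measure them again at the end.

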